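# Stack two freshly oiled boards to dry, with spacer sticks between

## Task

Stack the oiled boards to dry on the rack: first lay the dark board centred along the rack across its two bearers; then lay a spacer stick crosswise on it straight above each bearer, the red-ended stick over the red bearer and the blue-ended one over the blue; then lay the pale board on the sticks directly above the dark one; and last stand the steel weight, knob up, on the middle of the pale board. Let go of everything, and leave the glue bottle and the small wooden box where they are.

Things in the scene. Friction and masses are not known exactly. Their poses are not given: they have to be found in the camera images.
- rack: drying rack, fixed to the bench: a grey base board 200 x 100 x 10 mm carrying a red and a blue bearer bar. Origin at the centre of its underside (on the bench), x along its 200 mm length, y across, z up. The stack is to be centred on this origin, its boards lengthwise along x
- bearer_red: bearer of the rack: a bar painted red all over, 20 mm wide, 110 mm long, 20 mm tall, fixed on the base board, its top 30 mm above the bench. Origin at the centre of its underside (10 mm above the bench); y along its length, parallel to the rack's y. It lies 60 mm from the rack's middle along the rack's x, the blue one as far on the other side; which is on which side changes
- bearer_blue: bearer of the rack: a bar painted blue all over, 20 mm wide, 110 mm long, 20 mm tall, fixed on the base board, its top 30 mm above the bench. Origin at the centre of its underside (10 mm above the bench); y along its length, parallel to the rack's y. It lies 60 mm from the rack's middle along the rack's x, the red one as far on the other side; which is on which side changes
- dark_board: dark brown board, 190 x 60 x 20 mm, sharp-edged; origin at the centre of its underside, x along its length, y across its width, z up; starts flat on the bench; about 0.15 kg
- pale_board: pale pine board, 190 x 60 x 20 mm, sharp-edged; origin at the centre of its underside, x along its length, y across its width, z up; starts flat on the bench; about 0.11 kg
- stick_red: spacer stick of pale wood with its last 26 mm at both ends painted red, 90 x 16 x 16 mm, about 20 g; origin at the centre of its underside, x along its length, z up; starts flat on the bench
- stick_blue: spacer stick of pale wood with its last 26 mm at both ends painted blue, 90 x 16 x 16 mm, about 20 g; origin at the centre of its underside, x along its length, z up; starts flat on the bench
- weight: steel weight, about 0.55 kg: a disc 64 mm across and 20 mm tall, on it a neck 16 mm across, and a round knob 26 mm across with straight sides from 34 to 54 mm above the underside (54 mm is the top); take it by the knob. Origin at the centre of its underside, z up (knob up)
- glue_bottle: bystander: white plastic glue bottle with a red cap, 68 mm across, 150 mm tall, standing at the far left of the bench; origin at the centre of its underside
- pencil_box: bystander: small empty open-topped plywood box, 75 x 75 x 55 mm tall, standing on the bench among the work; origin at the centre of its underside
Things that resemble listed ones, but are neither listed nor needed, are in the scene too. There is more than one size of the weight; the job needs the middle-sized.

How it is judged:
By the outcome, as a careful person would: the job done as asked, in the order asked, and still so for the second after the job is handed in, with the robot touching nothing.
It also fails if it takes over 120 s, if anything falls off the work surface, if the arm or the gripper's body presses on something with over 40 N, if the wrist force passes 120 N, or if a joint passes its speed limit or range.

## Robot

A 6-joint arm with a two-finger parallel gripper is mounted at the origin on the work surface. World frame = base frame: x ahead of the robot, y to its left, z up, the work surface at z = 0. Lengths are in m, angles in rad, forces in N, time in s.
With the tool pointing down it reaches from about 0.325 to 0.9 m from the base axis. Payload 6.1 kg.
Tool frame: the origin (TCP) lies at the very end of the fingers, on their centre line; the grasp point (between the pads) lies 19 mm behind it; z points along the fingers, y is the line along which they close (so a half turn about z gives the same grasp; the last joint's range is limited). The gripper opens to 85 mm and grips with 20 to 120 N. Pads are 22 mm wide; open, the fingers measure 114 mm over their backs; the gripper's body (76 mm by 85 mm) begins 54 mm behind the grasp point. The pads swing forward as they close: fully open they stand 13 mm farther back than shut.
Start: joints at [-1.263, 0.22, 1.526, -0, 1.395, -0.126], TCP at [0.263, -0.567, 0.231] pointing down, gripper open.
Joint ranges: [-2.98, 2.98], [-0.91, 2.08], [0.09, 2.57], [-1.24, 4.39], [0.2, 2.65], [-2.68, 2.68]. Speed limits (rad/s): [2.57, 2.57, 3.01, 3.14, 3.14, 3.14].

## Interface

Orientations are given as [roll, pitch, yaw] about the fixed x, y, z axes, in that order (R = Rz(yaw) Ry(pitch) Rx(roll)).
In Python, from station import arm gives the robot as it stands. The module is installed in compiled form; this text tells all that it offers. Calls block until the motion is done:
- arm.move_pose(position, orientation): joint-space move of the TCP to a pose.
- arm.move_straight(position, attitude=None, feed=0.15, until_force=None): straight line of the TCP; attitude=None keeps the orientation; feed is the mean speed in m/s. With until_force (N) it stops when the force on the tool has changed by that much, and returns True; else False.
- arm.movej(angles): joint-space move.
- arm.set_gripper(opening, squeeze=None): finger opening in m; squeeze is the grip in N (None keeps the last); returns when the fingers have stopped.
- arm.wait(seconds).
- arm.inverse_kinematics(position, orientation): joint angles nearest the present ones, or None.
- arm.read_camera(name): name is "side" or "top"; returns a dict with "pixels" (400x640x3 uint8, red, green, blue), "vertical_fov" (degrees; the focal length in pixels is half the picture's height over the tangent of half this angle, whatever the lens; pixels are square), "cx", "cy" (the principal point, pixels), "rvec" (rotation vector, rad) and "tvec" (3), from world to camera coordinates, as OpenCV has them. Camera axes: x right, y down, z forward; pixel columns grow to the right and rows downward; lengths in m; the calibration is good to about 2 mm. A picture is of the moment at which its call begins. There is no depth.
A pose or a line that the arm cannot do raises arm.MotionError and nothing moves.
- arm.close_job(): hands the job in; it is judged then, once.
Readings, each from a call of its own:
- arm.current_clock(): time.
- arm.current_q(): joint angles.
- arm.current_qd(): joint speeds.
- arm.current_joint_efforts(): joint torques, N m.
- arm.current_tcp_pos(): TCP position.
- arm.current_eef_rot(): TCP orientation.
- arm.current_force(): force on the tool from outside, world axes, zero at the start.
- arm.current_torque(): the same for the moment, N m.
- arm.current_width(): finger opening in m.
- arm.current_grip_force(): force on a finger pad.
Only numpy, scipy, OpenCV 4.12 (cv2) and the standard library are available. Lean on these libraries where they do the work, as an engineer would, in place of code of your own. Each camera call takes 0.05 s, during which the arm holds its last target. There are 200 camera calls.

## Working session

There is one attempt and no reset: what is moved stays moved. The work goes in short steps, each a Python script; the robot and the scene stay as the last script left them, time stands still between calls to the robot, and variables do not carry over. Pictures are saved under pics/ and viewed, at most 14 in all, crops included, and the job is handed in when it is done.

```bash
mkdir -p pics; python3 - <<'E'
from station import arm
import cv2
for n in("top","side"):
    c=arm.read_camera(n); cv2.imwrite(f"pics/{n}0.png",c["pixels"][:,:,::-1])
    print(n,{k:v for k,v in c.items() if k!="pixels"})
print(arm.current_clock(),arm.current_eef_rot())
E
```

```text
top {'vertical_fov': 53.71544515208464, 'cx': 315.83864266298696, 'cy': 194.96020764317814, 'rvec': array([ 2.1437054 , -2.13751824,  0.22062893]), 'tvec': array([0.00275456, 0.50644782, 0.92094443])}
side {'vertical_fov': 47.86219665435187, 'cx': 321.71950692139137, 'cy': 205.91078897254317, 'rvec': array([ 0.59011602, -2.5224656 ,  1.33389168]), 'tvec': array([0.45347782, 0.15706882, 0.95679383])}
0.1 [-3.13980899e+00 -2.08985880e-04  4.33828623e-01]
```

View pics/top0.png

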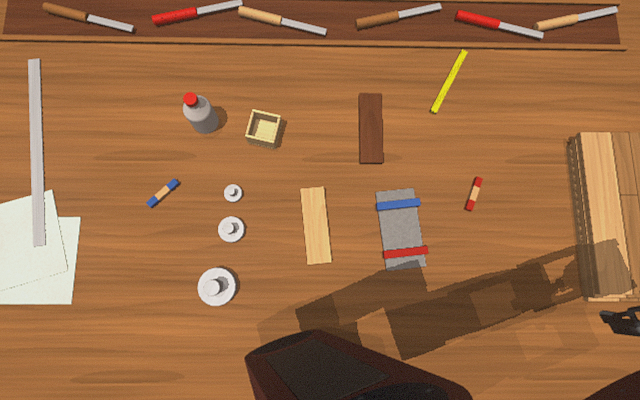

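View pics/side0.png

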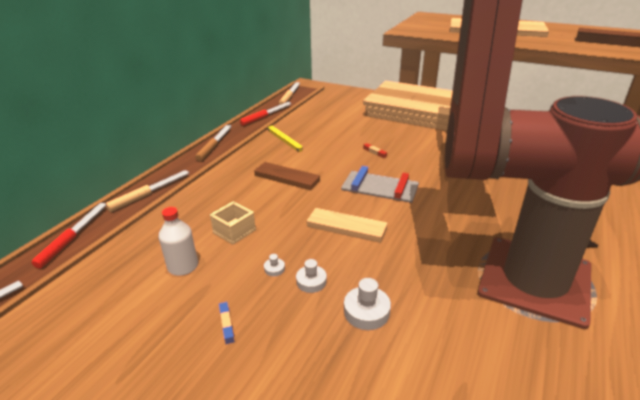

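```bash
cat > vis.py <<'E'
import numpy as np, cv2
from station import arm
class Cam:
    def __init__(s,name):
        c=arm.read_camera(name); s.im=c["pixels"]; s.R=cv2.Rodrigues(c["rvec"])[0]; s.t=c["tvec"]
        s.C=-s.R.T@s.t; s.f=s.im.shape[0]/2/np.tan(np.radians(c["vertical_fov"]/2)); s.cx,s.cy=c["cx"],c["cy"]
        s.hsv=cv2.cvtColor(s.im,cv2.COLOR_RGB2HSV).astype(int); s.lab=cv2.cvtColor(s.im,cv2.COLOR_RGB2LAB).astype(float)
    def ray(s,px,z):
        px=np.atleast_2d(px).astype(float)
        d=np.c_[(px[:,0]-s.cx)/s.f,(px[:,1]-s.cy)/s.f,np.ones(len(px))]@s.R
        return (s.C+d*((z-s.C[2])/d[:,2])[:,None])[:,:2]
    def proj(s,P):
        p=s.R@np.asarray(P)+s.t; return s.f*p[:2]/p[2]+[s.cx,s.cy]
    def near(s,roi,seed):   # pixels nearer in colour to the seed patch than to the roi border
        x0,y0,x1,y1=roi; L=s.lab[y0:y1,x0:x1]; u,v=seed
        a=np.median(s.lab[v-2:v+3,u-2:u+3].reshape(-1,3),0)
        b=np.median(np.r_[L[0],L[-1],L[:,0],L[:,-1]],0)
        return s.full(roi,np.linalg.norm(L-a,axis=2)<np.linalg.norm(L-b,axis=2))
    def paint(s,roi,col):
        x0,y0,x1,y1=roi; h=s.hsv[y0:y1,x0:x1]
        m=(abs(h[...,0]-112)<14)&(h[...,1]>110) if col=="blue" else ((h[...,0]<6)|(h[...,0]>172))&(h[...,1]>160)
        return s.full(roi,m)
    def full(s,roi,m):
        M=np.zeros(s.im.shape[:2],np.uint8); M[roi[1]:roi[3],roi[0]:roi[2]]=m; return M
def hull(M,join=False):
    if not join:
        n,l,st,_=cv2.connectedComponentsWithStats(M); M=(l==1+np.argmax(st[1:,4])).astype(np.uint8)
    v,u=np.nonzero(M); p=np.c_[u,v].astype(float)
    q=np.concatenate([p+d for d in ([-.5,-.5],[-.5,.5],[.5,-.5],[.5,.5])]).astype(np.float32)
    return cv2.convexHull(q)[:,0]
def box(cam,H,zt,zb,ang=None):
    """centre, angle of long axis, measured size; far edges lie on the top plane, camera-facing ones on the bottom"""
    T,B=cam.ray(H,zt),cam.ray(H,zb)
    if ang is None:
        r=cv2.boxPoints(cv2.minAreaRect((T*1000).astype(np.float32))); e=[r[1]-r[0],r[2]-r[1]]
        e=max(e,key=np.linalg.norm); ang=np.arctan2(e[1],e[0])
    c=np.zeros(2); size=[]
    mid=T.mean(0)
    for a in (ang,ang+np.pi/2):
        n=np.array([np.cos(a),np.sin(a)]); ed=[]
        for sg in (1,-1):
            t,b=(sg*T@n).max(),(sg*B@n).max()
            ed.append(b if (cam.C[:2]@n*sg)>b else t)
        size.append(sum(ed)); c+=n*(ed[0]-ed[1])/2
    return c,(ang+np.pi/2)%np.pi-np.pi/2,np.array(size)
E
cat > meas.py <<'E'
from vis import *
import json
c=Cam("top"); np.set_printoptions(precision=4,suppress=True); print("cam",c.C)
out={}
def rep(n,H,zt,zb,ang=None):
    r=box(c,H,zt,zb,ang); out[n]=[*map(float,r[0]),float(r[1])]; print(n,r[0],"deg",round(np.degrees(r[1]),1),"size",r[2]*1000)
rep("dark",hull(c.near((345,82,398,175),(371,128))),.02,0)
rep("pale",hull(c.near((292,178,342,274),(316,225))),.02,0)
for n,roi in(("sblue",(140,172,186,214)),("sred",(460,170,490,218))):
    rep(n,hull(c.paint(roi,n[1:]),True),.016,0)
for n,roi in(("bblue",(368,190,430,216)),("bred",(375,240,435,264))):
    rep(n,hull(c.paint(roi,n[1:])),.03,.01)
for n,roi,hh in(("small",(216,178,250,208),.015),("weight",(210,210,252,249),.02),("large",(188,260,245,313),.025)):
    x0,y0,x1,y1=roi; h=c.hsv[y0:y1,x0:x1]
    H=hull(c.full(roi,(h[...,1]<70)&(h[...,2]>60))); g=c.ray(H,0).mean(0)-c.C[:2]
    rep(n,H,hh,0,np.arctan2(g[1],g[0]))
d=np.array(out["bred"][:2])-out["bblue"][:2]; print("sep",np.hypot(*d),np.degrees(np.arctan2(d[1],d[0])))
json.dump(out,open("m.json","w"))
v=c.im[165:325,140:340]; cv2.imwrite("pics/crop1.png",cv2.resize(v[:,:,::-1],None,fx=3.5,fy=3.5,interpolation=cv2.INTER_CUBIC))
E
python3 meas.py
```

```text
cam [0.3354 0.0305 0.9956]
dark [ 0.6915 -0.1391] deg 0.9 size [191.2192  64.9064]
pale [0.4369 0.0053] deg 5.8 size [192.6207  61.2976]
sblue [0.518  0.3903] deg -46.3 size [90.0488 13.7264]
sred [ 0.5197 -0.4018] deg -22.7 size [88.7944 16.4691]
bblue [ 0.4891 -0.2027] deg -83.4 size [106.8841  19.2843]
bred [ 0.3697 -0.2165] deg -83.4 size [108.4495  21.1561]
small [0.5171 0.214 ] deg 45.5 size [45.6771 47.4637]
weight [0.4258 0.2136] deg 63.7 size [64.4774 66.1148]
large [0.2878 0.2419] deg -78.2 size [91.0337 92.0878]
sep 0.12018755026400355 -173.37985434183852
```

View pics/crop1.png

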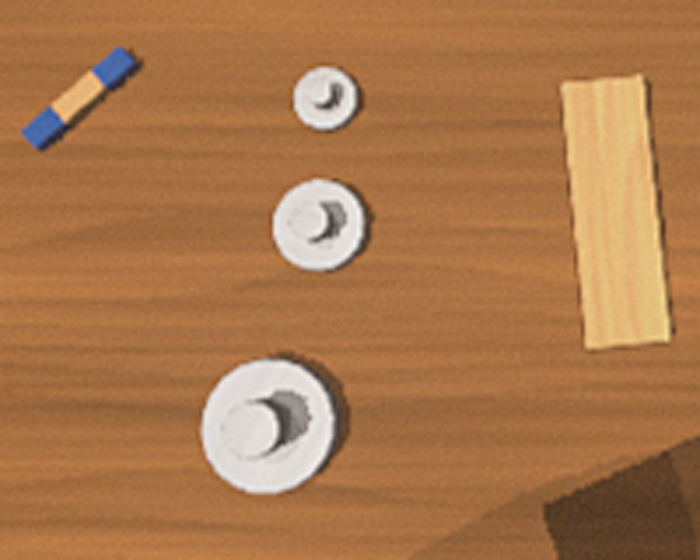

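The candidates (top view):
- **Weights:** small (233,193), middle (231,229), large (216,287). Measured diameters are 46, 65 and 91 mm, so I take the middle one at (231,229).
- **Boards:** dark (371,128) and pale (316,225). The timber stack at (600,215) and the tool tray at the top are decoys.
- **Sticks:** red (474,194) and blue (163,193). The yellow strip (449,82) is a decoy.

The crop shows the middle disc, the blue-ended stick and the pale board clearly. All sizes match, and the bearers are 120.2 mm apart. The dark board's width reads 5 mm too large because of shadow on its -y side, so I correct its y by +2.5 mm.

```bash
cat > act.py <<'E'
import numpy as np, json
from station import arm
m=json.load(open("m.json")); b,r=np.array(m["bblue"][:2]),np.array(m["bred"][:2])
O=(b+r)/2; ang=np.arctan2(*(b-r)[::-1])
SAFE=.24
def att(p,a):   # tool down, fingers closing square to direction a; of the two half turns the one with the smaller last joint
    c=[[np.pi,0,(a+k*np.pi+np.pi)%(2*np.pi)-np.pi] for k in (0,1)]
    s=[(abs(q[5]),i) for i,x in enumerate(c) if (q:=arm.inverse_kinematics([*p,SAFE],x)) is not None]
    return c[min(s)[1]]
def pick(p,a,z,opening,squeeze):
    o=att(p,a); arm.move_pose([*p,SAFE],o); arm.set_gripper(opening)
    arm.move_straight([*p,z+.03],feed=.2); hit=arm.move_straight([*p,z],feed=.06,until_force=8)
    arm.set_gripper(0,squeeze); w=arm.current_width()
    arm.move_straight([*p,SAFE],feed=.2)
    print("pick hit",hit,"width",w,arm.current_width(),"grip",arm.current_grip_force(),"F",arm.current_force(),"t",arm.current_clock())
def place(p,a,z,opening):
    o=att(p,a); arm.move_pose([*p,SAFE],o)
    arm.move_straight([*p,z+.01],feed=.15); arm.wait(.2)
    hit=arm.move_straight([*p,z-.004],feed=.02,until_force=2.5); zz=arm.current_tcp_pos()[2]
    arm.set_gripper(opening); arm.move_straight([*p,SAFE],feed=.2)
    print("place hit",hit,"dz mm",(zz-z)*1000,"t",arm.current_clock())
E
python3 - <<'E'
from act import *
p=np.array(m["dark"][:2])+[0,.0025]
pick(p,m["dark"][2],.001,.08,50); place(O,ang,.031,.082)
from vis import *
c=Cam("top"); cv2.imwrite("pics/t1.png",c.im[:,:,::-1])
E
```

```text
pick hit False width 0.05884213655917331 0.05843832344921294 grip 55.486207008361816 F [ 0.42879195  0.19544525 -1.52062737] t 6.0583
place hit True dz mm 0.8827265405884563 t 10.85
```

View pics/t1.png

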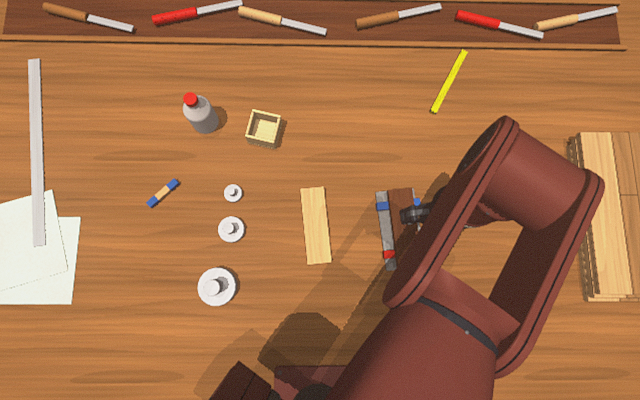

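The dark board sits on the rack, but the arm partly hides it. I'll pick the red stick next and check the board from there.

```bash
python3 - <<'E'
from act import *
pick(m["sred"][:2],m["sred"][2],.003,.04,30)
arm.move_pose([.35,-.5,SAFE+.05],arm.current_eef_rot())
from vis import *
c=Cam("top"); cv2.imwrite("pics/t2.png",cv2.resize(c.im[150:310,300:500,::-1],None,fx=3.5,fy=3.5))
print(c.proj([*O,.05]),O,np.degrees(ang), arm.current_clock())
H=hull(c.near((365,185,440,275),tuple(c.proj([*O,.05]).astype(int)))); R=box(c,H,.05,.03); print(R[0],np.degrees(R[1]),R[2])
E
```

```text
pick hit False width 0.015188665848189726 0.014933055705242535 grip 31.744242310523987 F [ 0.87884526 -0.04214842 -0.85737275] t 15.7417
[404.4038755  226.48531494] [ 0.42938867 -0.20957858] 6.620145658161475 16.6167
[ 0.42923052 -0.20236459] 6.3602853 [0.19327048 0.11150176]
```

View pics/t2.png

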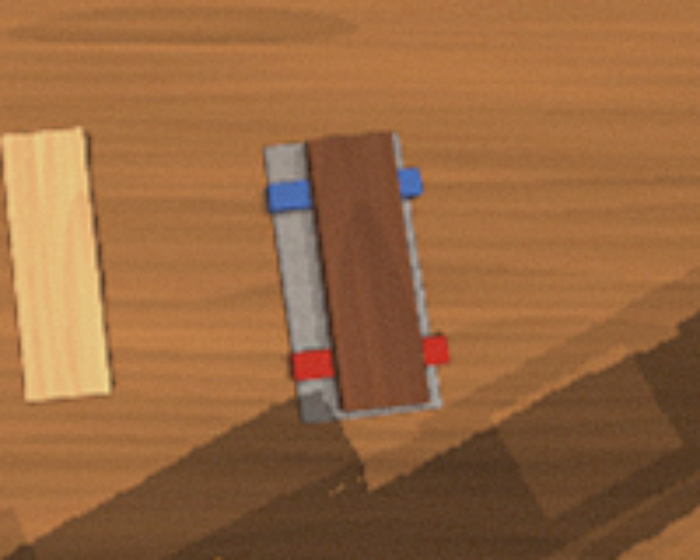

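```bash
cat >> vis.py <<'E'
def brown(c):
    h=c.hsv; roi=(365,175,450,290); x0,y0,x1,y1=roi; g=h[y0:y1,x0:x1]
    M=c.full(roi,(g[...,2]<130)&(g[...,1]>100)&(g[...,0]>3)&(g[...,0]<20))
    return cv2.morphologyEx(M,cv2.MORPH_OPEN,np.ones((5,5),np.uint8))
E
python3 - <<'E'
from act import *
from vis import *
c=Cam("top")
print(c.hsv[226,404],c.hsv[226,420:428].tolist(),c.hsv[226,390:400].tolist())
M=brown(c); H=hull(M); R=box(c,H,.05,.03); print(R[0],np.degrees(R[1]),R[2])
u=np.array([np.cos(ang),np.sin(ang)]); v=np.array([-u[1],u[0]]); print("err along/across mm",(R[0]-O)@u*1000,(R[0]-O)@v*1000)
for n,roi in(("blue",(368,190,430,216)),("red",(375,240,435,264))):
    H=hull(c.paint(roi,n),True); R=box(c,H,.03,.01,ang+np.pi/2); print(n,R[0],R[2],m["b"+n][:2])
g=c.hsv[175:290,365:450]; M2=c.full((365,175,450,290),g[...,1]<60); H=hull(cv2.bitwise_or(M2,M)*1,True)
R=box(c,hull(M2,False),.01,0,ang); print("base",R[0],R[2])
E
```

```text
[ 10 150 122] [[12, 135, 145], [13, 162, 161], [14, 159, 156], [13, 160, 156], [13, 152, 156], [14, 156, 157], [13, 151, 162], [13, 161, 157]] [[18, 28, 138], [3, 52, 94], [12, 150, 56], [11, 179, 111], [11, 152, 141], [11, 162, 132], [12, 164, 132], [12, 157, 122], [9, 146, 124], [10, 150, 122]]
[ 0.43104163 -0.21605349] 13.850264 [0.19222702 0.05280853]
err along/across mm 0.8954668826738974 -6.622296857044041
blue [ 0.48912253 -0.20264662] [0.10687879 0.01924938] [0.4890817583310541, -0.20265058828603488]
red [ 0.36971527 -0.21668328] [0.10809381 0.02171387] [0.36969558363344074, -0.21650658083558974]
base [ 0.42620367 -0.17401794] [0.10310187 0.02951094]
```

```bash
python3 - <<'E'
from act import *
from vis import *
c=Cam("top"); u=np.array([np.cos(ang),np.sin(ang)]); v=np.array([-u[1],u[0]])
# cross-sections: for several stations along the board list across-offsets (at z=.05) with hsv to read the edges
for s in (-.035,-.01,.01,.035):
    row=[]
    for t in np.arange(.044,-.05,-.002):
        px=c.proj([*(O+s*u+t*v),.05]); a=cv2.getRectSubPix(c.im,(1,1),tuple(map(float,px)))[0,0]
        row.append((round(t*1000),*a.tolist()))
    print(s,[x for x in row if abs(abs(x[0])-32)<=10])
E
```

```text
-0.035 [(42, 162, 152, 145), (40, 148, 138, 131), (38, 141, 130, 124), (36, 137, 129, 123), (34, 106, 96, 89), (32, 76, 61, 51), (30, 81, 53, 36), (28, 122, 74, 49), (26, 142, 86, 59), (24, 133, 82, 57), (22, 127, 78, 52), (-22, 118, 72, 48), (-24, 119, 72, 47), (-26, 120, 71, 46), (-28, 122, 69, 46), (-30, 126, 106, 94), (-32, 149, 143, 136), (-34, 155, 150, 143), (-36, 158, 136, 119), (-38, 174, 120, 82), (-40, 185, 119, 66), (-42, 186, 122, 72)]
-0.01 [(42, 164, 154, 145), (40, 152, 141, 133), (38, 141, 131, 123), (36, 131, 122, 113), (34, 117, 105, 97), (32, 83, 66, 61), (30, 75, 50, 37), (28, 108, 65, 43), (26, 133, 80, 51), (24, 136, 81, 52), (22, 130, 78, 53), (-22, 121, 73, 48), (-24, 125, 75, 50), (-26, 125, 75, 47), (-28, 125, 78, 51), (-30, 129, 97, 78), (-32, 146, 140, 130), (-34, 159, 157, 152), (-36, 159, 134, 119), (-38, 160, 112, 79), (-40, 162, 103, 56), (-42, 162, 106, 61)]
0.01 [(42, 160, 149, 142), (40, 153, 143, 136), (38, 141, 133, 125), (36, 131, 121, 114), (34, 120, 110, 101), (32, 90, 73, 64), (30, 82, 55, 39), (28, 101, 62, 39), (26, 128, 78, 52), (24, 133, 80, 50), (22, 133, 81, 51), (-22, 126, 79, 53), (-24, 124, 76, 49), (-26, 123, 72, 47), (-28, 126, 77, 53), (-30, 123, 93, 73), (-32, 143, 132, 122), (-34, 149, 145, 138), (-36, 153, 133, 118), (-38, 163, 116, 81), (-40, 170, 114, 62), (-42, 167, 111, 62)]
0.035 [(42, 158, 147, 138), (40, 148, 139, 129), (38, 142, 132, 126), (36, 139, 130, 124), (34, 123, 113, 106), (32, 93, 78, 70), (30, 67, 47, 30), (28, 100, 64, 40), (26, 121, 73, 47), (24, 127, 77, 49), (22, 126, 78, 50), (-22, 126, 79, 52), (-24, 122, 77, 50), (-26, 123, 75, 51), (-28, 123, 72, 45), (-30, 127, 87, 63), (-32, 143, 130, 120), (-34, 160, 157, 151), (-36, 146, 127, 114), (-38, 148, 107, 75), (-40, 157, 103, 55), (-42, 162, 108, 59)]
```

```bash
python3 - <<'E'
from act import *
from vis import *
c=Cam("top"); u=np.array([np.cos(ang),np.sin(ang)]); v=np.array([-u[1],u[0]])
def prof(s,ts,z):
    L=[]
    for t in ts:
        px=c.proj([*(O+s*u+t*v),z]); L.append(cv2.getRectSubPix(c.im,(1,1),tuple(map(float,px)))[0,0].tolist())
    return L
def edge(ss,lo,hi,z):   # half-way crossing of colour between the two ends of the interval
    ts=np.arange(lo,hi,.0005); P=np.mean([prof(s,ts,z) for s in ss],0)
    a,b=P[:8].mean(0),P[-8:].mean(0); w=(P-a)@(b-a)/((b-a)@(b-a)); i=np.argmax(w>.5); return round(ts[i]*1000,1)
S=np.linspace(-.04,.04,17)
print("base right z.01",edge(S,-.058,-.044,.01),"left z0",edge(S,.044,.058,0))
for n,s0 in(("blue",.06),("red",-.06)):
    S2=s0+np.linspace(-.005,.005,5); print(n,"right z.03",edge(S2,-.062,-.046,.03),"left z.03",edge(S2,.044,.064,.03),"left z.01",edge(S2,.044,.064,.01))
S3=np.linspace(-.085,.085,25)
print("board right",edge(np.linspace(-.04,.04,17),-.036,-.024,.05))
T=np.linspace(-.02,.02,9)
def edgeL(lo,hi,z):
    ss=np.arange(lo,hi,.0005); P=np.mean([[prof(s,[t],z)[0] for s in ss] for t in T],0)
    a,b=P[:6].mean(0),P[-6:].mean(0); w=(P-a)@(b-a)/((b-a)@(b-a)); return round(ss[np.argmax(w>.5)]*1000,1)
print("board ends far",edgeL(.085,.105,.05),"near top",edgeL(-.105,-.085,.05))
E
```

```text
base right z.01 -48.5 left z0 49.0
blue right z.03 -53.5 left z.03 57.0 left z.01 53.5
red right z.03 -53.0 left z.03 57.0 left z.01 55.5
board right -30.5
board ends far 95.5 near top -94.5
```

The dark board is centred to within about 1 mm, and the rack's edges give the same centre. I'll place the red stick, fetch the blue one and look again from there.

```bash
python3 - <<'E'
from act import *
from vis import *
u=np.array([np.cos(ang),np.sin(ang)])
place(O-.06*u,ang+np.pi/2,.053,.04)
pick(m["sblue"][:2],m["sblue"][2],.003,.04,30)
place(O+.06*u,ang+np.pi/2,.053,.04)
arm.move_pose([.35,.25,SAFE+.05],att([.35,.25],0))
c=Cam("top"); cv2.imwrite("pics/t3.png",cv2.resize(c.im[150:310,300:500,::-1],None,fx=3.5,fy=3.5)); s=Cam("side"); cv2.imwrite("pics/s3.png",cv2.resize(s.im[120:260,260:460,::-1],None,fx=3.5,fy=3.5))
for n,px in(("red",O-.06*u),("blue",O+.06*u)): print(n,c.proj([*px,.066]), arm.current_clock())
E
```

```text
place hit True dz mm 0.5745977812784062 t 21.7667
pick hit False width 0.014834116684769631 0.014922356161469539 grip 31.795170307159424 F [0.0047606  0.11148866 0.66072527] t 27.7167
place hit True dz mm 0.5721909804810923 t 33.3333
red [410.01981235 251.16311925] 35.1667
blue [402.22054647 201.03449505] 35.1667
```

View pics/t3.png

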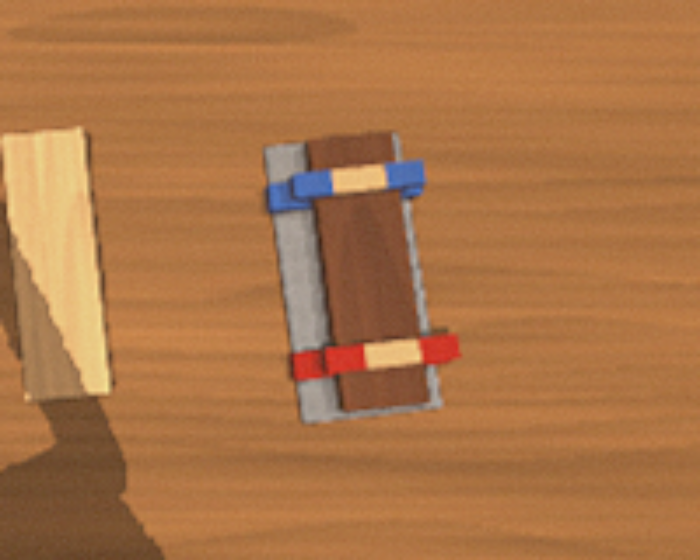

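View pics/s3.png

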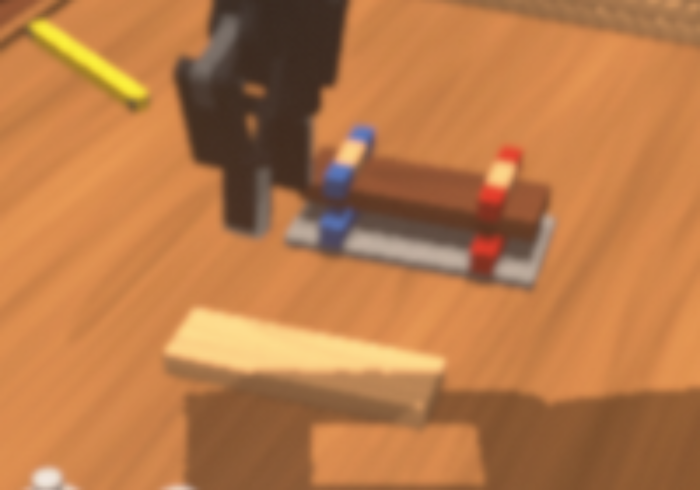

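The stack looks right, but the red stick's pale centre is at px 412.3 instead of the expected 410.0. That puts it about 5 mm off along its own length; the blue one is within 1 mm. I'll measure it, shift it, then carry on with the pale board.

```bash
cat > chk.py <<'E'
from act import *
from vis import *
u=np.array([np.cos(ang),np.sin(ang)]); v=np.array([-u[1],u[0]])
def sticks(c):
    e={}
    for n,s,roi in(("red",-1,(385,235,440,265)),("blue",1,(375,190,430,212))):
        # pale middle piece of the stick (38 mm): its top face
        x0,y0,x1,y1=roi; h=c.hsv[y0:y1,x0:x1]; M=c.full(roi,(h[...,2]>185)&(h[...,1]<135)&(h[...,0]>10)&(h[...,0]<28))
        R=box(c,hull(M),.066,.066,ang+np.pi/2); d=R[0]-(O+s*.06*u); e[n]=d@v; print(n,"size",R[2]*1000,"along-rack, across mm",d@u*1000,d@v*1000)
    return e
E
python3 - <<'E'
from chk import *
e=sticks(Cam("top"))
E
```

```text
red size [37.98122076 19.21672665] along-rack, across mm 0.7391245330823951 -3.919555344743892
blue size [39.14835768 19.25694321] along-rack, across mm 0.962667165614335 -0.14359429414566152
```

```bash
python3 - <<'E'
from chk import *
p=O-.06*u
pick(p,ang+np.pi/2,.0535,.032,30); place(p+.0039*v,ang+np.pi/2,.0535,.032)
P=np.array(m["pale"][:2]); pick(P,m["pale"][2],.001,.08,50)
arm.move_pose([.40,.12,SAFE+.05],arm.current_eef_rot())
c=Cam("top"); sticks(c); cv2.imwrite("pics/t4.png",cv2.resize(c.im[100:340,200:500,::-1],None,fx=2.5,fy=2.5)); print(arm.current_clock())
E
```

```text
pick hit False width 0.01530281469602545 0.015081756007936294 grip 30.462369918823242 F [-0.75583349 -0.20836723 -0.83446122] t 40.1333
place hit True dz mm 0.3962246795540317 t 43.8167
pick hit False width 0.05872443283193223 0.058824210436930625 grip 53.761199712753296 F [-0.15672148  0.03015775 -2.2482024 ] t 49.6917
red size [38.36071025 19.19646674] along-rack, across mm 0.8616523000327806 0.22872354945688164
blue size [39.14835768 19.52384875] along-rack, across mm 0.829214396177063 -0.14359429414568092
50.325
```

View pics/t4.png

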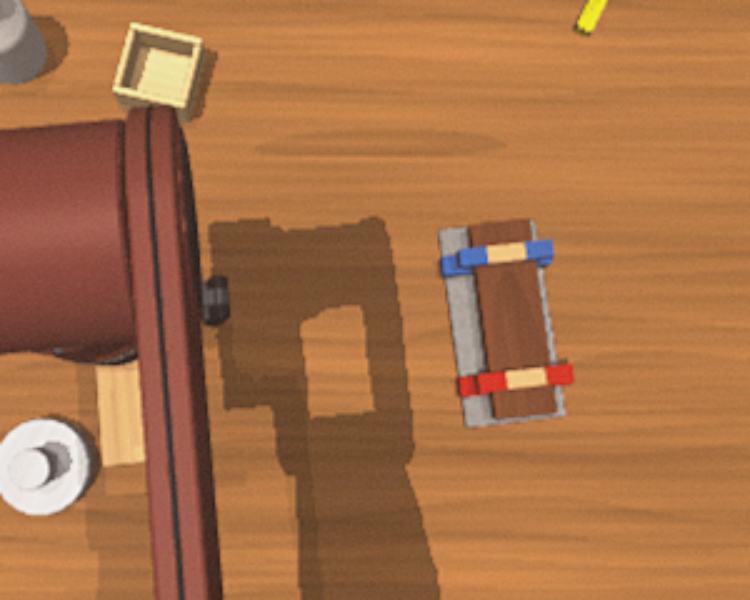

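Both sticks are now within 1 mm. Next I'll lay the pale board, grasp the weight and check the board before setting the weight down.

```bash
python3 - <<'E'
from chk import *
place(O,ang,.067,.082)
pick(m["weight"][:2],0,.0265,.06,80)
c=Cam("top"); roi=(370,170,450,290); x0,y0,x1,y1=roi; h=c.hsv[y0:y1,x0:x1]
M=c.full(roi,(h[...,2]>185)&(h[...,1]<140)&(h[...,0]>10)&(h[...,0]<28)); H=hull(M); R=box(c,H,.086,.086); d=R[0]-O
print("pale",R[2]*1000,np.degrees(R[1]-ang),"along,across mm",d@u*1000,d@v*1000,arm.current_clock())
cv2.imwrite("pics/t5.png",cv2.resize(c.im[100:340,200:500,::-1],None,fx=2.5,fy=2.5)); s=Cam("side"); cv2.imwrite("pics/s5.png",s.im[:,:,::-1])
E
```

```text
place hit True dz mm 0.6261172554390265 t 54.9083
pick hit False width 0.023611343129922822 0.023719135441851755 grip 78.66148033930585 F [-0.60277424  0.41344784 -5.34664488] t 60.4417
pale [193.09337537  63.4712857 ] -0.004663484708074612 along,across mm -0.8838016381291445 -1.3477631801337013 60.4917
```

View pics/t5.png

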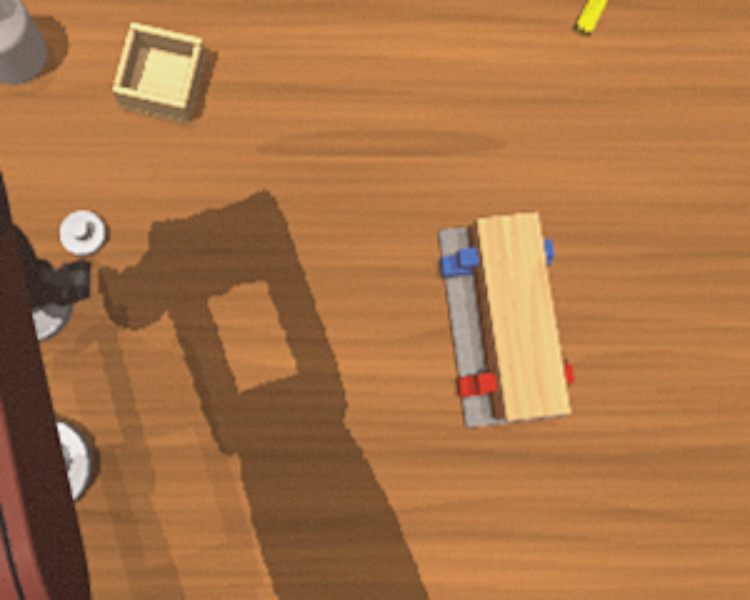

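View pics/s5.png

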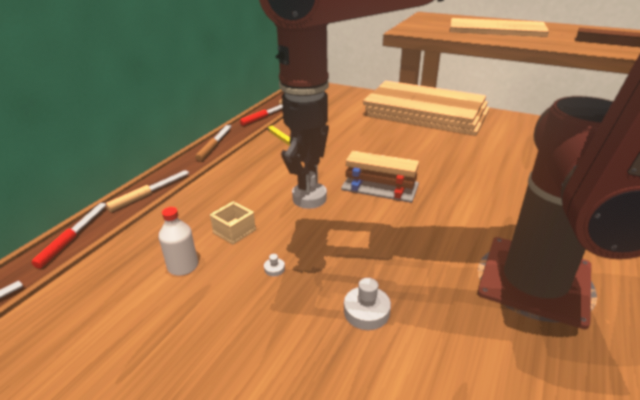

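The pale board lies centred to about 1.5 mm and the middle weight is held (its load reads 5.3 N). Placing it now.

```bash
python3 - <<'E'
from chk import *
place(O,ang,.1125,.06)
arm.move_pose([.40,.2,SAFE+.1],att([.40,.2],0))
c=Cam("top"); cv2.imwrite("pics/t6.png",cv2.resize(c.im[100:340,200:500,::-1],None,fx=2.5,fy=2.5)); s=Cam("side"); cv2.imwrite("pics/s6.png",cv2.resize(s.im[120:260,260:460,::-1],None,fx=3.5,fy=3.5))
roi=(370,170,450,290); x0,y0,x1,y1=roi; h=c.hsv[y0:y1,x0:x1]
H=hull(c.full((385,205,430,250),(c.hsv[205:250,385:430,1]<45)&(c.hsv[205:250,385:430,2]>60)));g=c.ray(H,.1).mean(0)-c.C[:2]
R=box(c,H,.106,.086,np.arctan2(g[1],g[0])); d=R[0]-O; print("weight",R[2]*1000,d@u*1000,d@v*1000,arm.current_clock())
E
```

```text
place hit True dz mm 0.6161498126792397 t 65.2417
weight [61.86843103 64.71868255] 3.111560829516782 -2.2614049501505393 67.175
```

View pics/t6.png

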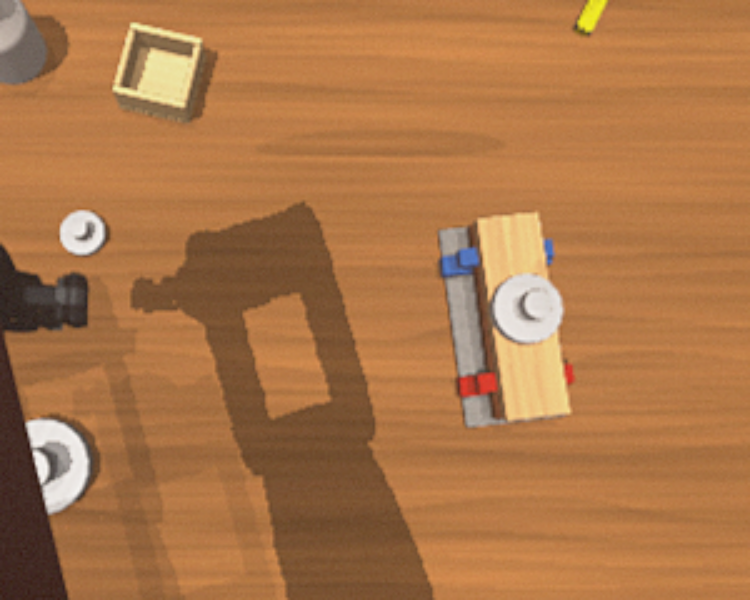

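View pics/s6.png

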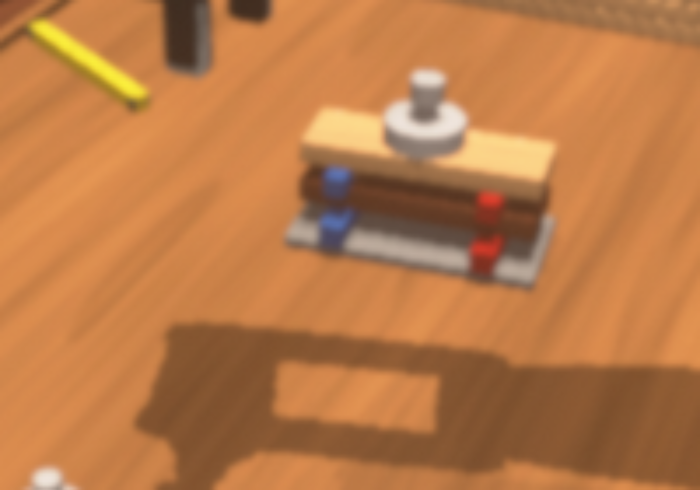

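```bash
python3 -c "
from station import arm
arm.wait(.5); print(arm.close_job(), arm.current_clock())"
```

```text
the job is handed in; nothing more can be done
the job is handed in; nothing more can be done
```

The stack is built in the order asked and handed in at about 68 s: by camera, boards and sticks sit within about 2 mm of target and the weight within about 4 mm of the middle (red stick re-laid once to correct a 4 mm offset), and the bottle and box were not touched.

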